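Nip a bound book in the press with its loose crank

TASK

Nip the newly bound book in the bench press: fit the loose crank right down onto the square end of the press screw and wind it clockwise until the platen bites on the pack and the grip takes about half as much force again as it did running free, no harder, or the book is crushed. Then lift the crank off, leaving the press tight, and stand it on its hub on the bench again, leaving the other things where they are.

Things in the scene. Friction and masses are not known exactly. Their poses are not given: they have to be found in the camera images.
- crank_hub (a point): Centre of the hub of the loose steel crank (0.5 kg, balanced about its hub), half-way up: the hub is a block 30 x 30 x 40 mm (z up) that stands on the bench. A square socket 15.6 mm wide, 26 mm deep, opens in its underside, in line with its sides (x, y). The arm, a 12 mm bar 6 mm above this point, runs along +x; a 34 mm counterweight ball sits 44 mm along -x. The y sides are clear for gripping.
- crank_grip (a point): Centre of the crank's upright wooden grip, a sleeve 24 mm in diameter and 50 mm tall that revolves freely on its pin, so that a hand holding it can go round with the crank without turning. It lies 70 mm along +x of the hub's axis and 41 mm above crank_hub; its axes are those of the crank.
- screw_shoulder (a point): On the press screw's axis, at the 28 mm wide shoulder under its square end. The square is 14 mm wide and 24 mm tall, tapered at the top; this frame's x and y are square to its flats and turn with the screw, z is up. The crank is home when its underside rests on the shoulder: crank_hub is then 20 mm above this point. The crosshead (240 x 50 mm) and its nut boss lie 10 mm or more below it.
- screw (a joint): Turn of the screw in rad, growing clockwise as seen from above, which winds it down 12 mm per turn: screw, crank and platen sink together. The crank has about 0.1 rad of play on the square. Running free, the screw has a steady friction of 0.45 N m (about 6.5 N at the grip, tangentially, all the way round); it stays where it is left. After 1.5 to 7 rad the platen meets the pack.
- platen: Iron platen, 200 x 160 x 18 mm, hung from the screw; slides straight up and down; origin in the centre of its underside. Once it bites, the load at the grip rises by about 6 N per rad, and each 1 N more there is some 37 N on the pack. A good nip is 50 to 230 N: aim at 3 N more at the grip than running free, moving slowly (at rest both read 2 N or more lower). Over 330 N crushes the book.
- pack: The pack under the platen: a clothbound book between two plywood pressing boards, 200 x 150 mm, 46 to 52 mm thick (it differs from job to job, and is not known beforehand), lying loose on a packing board on the bed of the press, which is bolted to the bench; origin in the centre of its underside.
- paste_jar: Bystander: white paste jar with a metal lid, 72 mm wide and 85 mm tall, on the other side of the press from the crank; origin in the centre of its underside.
- brush: Bystander: flat paste brush with a wooden handle, 190 mm long and 20 mm thick, lying beyond the press to the right; origin under its middle.
- weight: Bystander: iron paper weight with a knob, 64 mm wide and 74 mm tall, beyond the press to the left; origin in the centre of its underside.
There are look-alikes about, which are no part of the job. Several things have the shape of the pack; the one meant has the colours described above.

How it is judged:
By the outcome, as a careful person would: the job done as asked, in the order asked, and still so for the second after the job is handed in, with the robot touching nothing.
It also fails if it takes over 72 s, if anything falls off the work surface, if the arm or the gripper's body presses on something with over 40 N, if the wrist force passes 120 N, or if a joint passes its speed limit or range.

ROBOT

A 6-joint arm with a two-finger parallel gripper is mounted at the origin on the work surface. World frame = base frame: x ahead of the robot, y to its left, z up, the work surface at z = 0. Lengths are in mm, angles in rad, forces in N, time in s.
With the tool pointing down it reaches from about 350 to 775 mm from the base axis. Payload 7.3 kg.
Tool frame: the origin (TCP) lies midway between the tips of the shut fingers; the grasp point (between the pads) lies 19 mm behind it; z points along the fingers, y is the line along which they close (so a half turn about z gives the same grasp; the last joint's range is limited). The gripper opens to 92 mm and grips with 3 to 60 N. Pads are 19 mm wide; open, the fingers measure 130 mm over their backs; the gripper's body (75 mm by 190 mm) begins 47 mm behind the grasp point.
Start: joints at [1.033, 0.342, 1.524, -0, 1.275, -0.146], TCP at [200.46, 485.243, 226.741] pointing down, gripper open.
Joint ranges: [-2.53, 2.53], [-0.77, 2.02], [0.04, 2.7], [-1, 4.14], [0.28, 2.66], [-3.11, 3.11]. Speed limits (rad/s): [2.57, 2.57, 3.14, 3.14, 3.14, 3.14].

INTERFACE

Orientations are given as [roll, pitch, yaw] about the fixed x, y, z axes, in that order (R = Rz(yaw) Ry(pitch) Rx(roll)).
In Python, from plant import bot gives the robot as it stands.
- The arm moves only by the tool jog_arm, never from a script. Its arguments are lists of equal length, an entry for each row: "dp": the shift along the tool's x, y, z in m, a list of three; "twist": the turn about the tool's z in degrees. A call has 1 to 10 rows; each row shifts and turns the commanded pose from where the row before left it, along the tool's axes as they then stand; what a row does not reach is not made up. A row lasts 1/8 s, in which the tool goes at most 62.5 mm and 10.7 degrees, less where a joint would pass 70% of its speed; a pose out of reach is approached as far as the arm can. A call is refused whole if a number of a shift passes 0.0625 or a number of a turn 10.7, either way. A call with a gripper value outside its range is refused whole. "jaw" is the finger opening in m, from 0 to 0.0918, set as the call begins (left out, the last holds). The fingers move at their own pace and stop on an object; the grip force is fixed at half the most. Time passes only in rows, so rows that do not move let the fingers close. It gives the time, the measured TCP pose, the force, the opening and the grip force at its end, in the units of the state.
- bot.get_obs(): the state, without advancing time (a new reading comes with each control period).
- bot.capture(name): name is "scene" or "top" or "wrist"; returns the picture (420x560x3 uint8, blue, green, red); there is no depth.
- bot.camera_params(name): a dict with "fx", "fy", "cx", "cy" (pixels), "k1" (the pictures are not rectified: a ray, as slopes to the right and down, at radius r is drawn at 1 + k1 r^2 times it, then the intrinsics apply), "R" (3x3) and "t" (3): a world point X has camera coordinates R X + t. Camera axes: x right, y down, z forward; pixel columns grow to the right and rows downward; lengths in mm; the calibration is good to about 2 mm. A picture is of the moment at which its call begins: read the wrist's pose just before it. camera_params takes no time and is no camera call; for the wrist camera it gives the pose at the moment of the call.
- bot.close_job(): hands the job in; it is judged then, once.
Trained networks look in the newest picture that a camera, given by its name, has taken for a name from the list of things; names that differ only in an ending like _2 or _b are one class to them, and where a whole thing is asked for, a point or a joint stands for the part that bears it (a point fixed in the world has none). Each returns a list of dicts, best first, with "confidence" (0 to 1); they miss things now and then, are a little off and sometimes report something else, mostly with a low value. They report only what shows in the picture. A call takes as long as a camera call. They do not tell look-alikes from the thing itself.
- bot.find_in(camera, label): "bbox" ([centre column, centre row, width, height] in pixels, round what is visible of it).
- bot.masks_of(camera, label): "pixels" (420x560 bool, what is visible of it) and "bbox" ([centre column, centre row, width, height] in pixels, round what is visible of it).
The state is a dict: "time": time; "joint_positions": joint angles; "dq": joint speeds; "tau": joint torques, N m; "tool_pos": TCP position; "tcp_rot": TCP orientation; "contact_force": force on the tool from outside, world axes, zero at the start; "moment": the same for the moment, N m; "grip_width": finger opening in mm; "finger_force": force on a finger pad.
Only numpy, scipy, OpenCV 4.12 (cv2) and the standard library are available. Lean on these libraries where they do the work, as an engineer would, in place of code of your own. Each camera call takes 0.05 s, during which the arm holds its last target. There are 200 camera calls.

## Working session

There is one attempt and no reset: what is moved stays moved. The work goes in short steps, Python scripts to look and compute and a tool call to move; the robot and the scene stay as the last step left them, time stands still between calls to the robot, and variables do not carry over. Pictures are saved under pics/ and viewed, at most 10 in all, crops included, and the job is handed in when it is done.

Besides the shell and the picture viewer there is one more tool, called after "Call:" by a JSON object that holds its "op" and its "data", one argument or row to a line. jog_arm: Moves the arm, as the interface text tells. Its arguments: {"type":"object","properties":{"dp":{"type":"array"},"twist":{"type":"array"},"jaw":{"type":"number"}},"required":["dp","twist"]}

```bash
mkdir -p pics; ls
cat > h.py <<'E'
import numpy as np, cv2
from plant import bot
def undist(p,c):
    x=np.array([(p[0]-c["cx"])/c["fx"],(p[1]-c["cy"])/c["fy"]]);u=x.copy()
    for _ in range(20): u=x/(1+c["k1"]*(u@u))
    return u
def ray(p,c):
    u=undist(p,c);R=np.array(c["R"]);t=np.array(c["t"])
    return -R.T@t, R.T@np.array([u[0],u[1],1.])
def onz(p,c,z):
    o,d=ray(p,c);return o+d*(z-o[2])/d[2]
def proj(X,c):
    q=np.array(c["R"])@np.array(X,float)+np.array(c["t"]);u=q[:2]/q[2];u=u*(1+c["k1"]*(u@u))
    return np.array([c["fx"]*u[0]+c["cx"],c["fy"]*u[1]+c["cy"]])
E
python3 - <<'E'
from h import *
o=bot.get_obs();print({k:np.round(v,3) for k,v in o.items()})
a=bot.capture("scene");b=bot.capture("top")
cv2.imwrite("pics/scene.png",a);cv2.imwrite("pics/top.png",b)
for cam in("scene","top"):
    for l in("crank_hub","crank_grip","screw_shoulder","pack","platen","paste_jar","brush","weight"):
        print(cam,l,[(np.round(d["bbox"]).astype(int).tolist(),round(d["confidence"],2)) for d in bot.find_in(cam,l)][:4])
E
```

```text
pics
{'time': np.float64(0.0), 'joint_positions': array([ 1.033,  0.343,  1.525,  0.   ,  1.275, -0.146]), 'dq': array([ 0.001,  0.001, -0.   ,  0.   ,  0.002,  0.001]), 'tau': array([-1.0000e-03, -4.3124e+01, -2.4421e+01,  7.1000e-02,  5.6000e-02,
       -0.0000e+00]), 'tool_pos': array([200.227, 484.86 , 226.048]), 'tcp_rot': array([-3.14, -0.  ,  2.75]), 'contact_force': array([-0.034,  0.225, -0.031]), 'moment': array([-0.027, -0.018, -0.025]), 'finger_force': np.float64(0.0), 'grip_width': np.float64(91.669)}
scene crank_hub [([202, 314, 48, 29], 0.87), ([344, 193, 25, 32], 0.15)]
scene crank_grip [([204, 317, 43, 36], 0.89)]
scene screw_shoulder [([261, 358, 71, 49], 0.5), ([303, 216, 11, 16], 0.47)]
scene pack [([272, 187, 57, 50], 0.96), ([148, 252, 75, 88], 0.78), ([300, 268, 92, 49], 0.74)]
scene platen [([303, 245, 98, 73], 0.92)]
scene paste_jar [([341, 193, 27, 31], 0.63)]
scene brush [([261, 359, 68, 47], 0.63)]
scene weight [([398, 225, 24, 26], 0.8)]
top crank_hub [([402, 193, 16, 61], 0.63)]
top crank_grip [([400, 194, 14, 59], 0.69), ([163, 188, 35, 32], 0.59)]
top screw_shoulder [([292, 145, 10, 13], 0.69)]
top pack [([288, 195, 58, 6], 0.83), ([388, 308, 127, 134], 0.71)]
top platen [([289, 153, 71, 82], 0.84)]
top paste_jar [([162, 187, 34, 34], 0.79), ([398, 127, 21, 71], 0.46)]
top brush [([399, 129, 19, 72], 0.93)]
top weight [([167, 113, 24, 25], 0.82)]
```

View pics/scene.png

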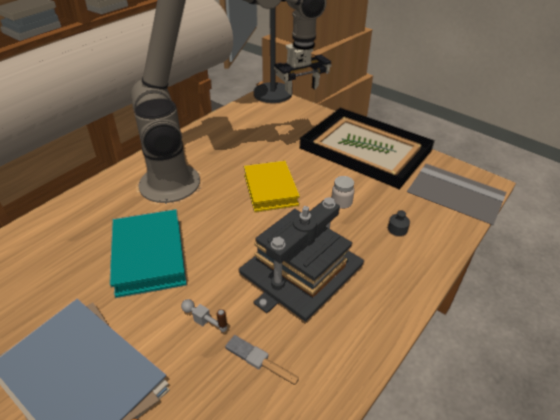

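View pics/top.png

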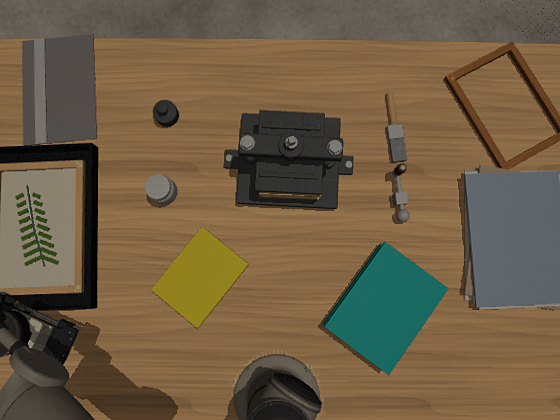

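The scene picture shows the press with its screw at (305,212) and the crank lying left of it, with its ball at (188,306) and grip at (222,318). In the top picture the crank has its ball at (402,215), hub at (401,198) and grip at (400,170), and the screw is at (291,143). There is only one crank. The brush at (397,130) and jar at (160,190) are possible confusions, and the yellow and teal books and grey stack look like the pack.

Run:
```python
from h import *
cs=bot.camera_params("scene");ct=bot.camera_params("top")
print("top cam",-np.array(ct["R"]).T@np.array(ct["t"]),"scene cam",-np.array(cs["R"]).T@np.array(cs["t"]),ct["fx"])
print("hub top",onz((401,198),ct,40),"grip top",onz((400,170),ct,86),"ball",onz((402,215),ct,26))
def tri(p,q):
    o1,d1=ray(p,cs);o2,d2=ray(q,ct);A=np.stack([d1,-d2],1);s=np.linalg.lstsq(A,o2-o1,rcond=None)[0]
    return o1+d1*s[0],o2+d2*s[1]
print("screw top",*tri((305,209),(291,141)))
print("hub tri",*tri((203,313),(401,198)))
b=cv2.imread("pics/top.png");s=cv2.imread("pics/scene.png")
f=lambda i,x,y,w,h:cv2.resize(i[y:y+h,x:x+w],(400,400),interpolation=cv2.INTER_CUBIC)
cv2.imwrite("pics/crop.png",np.hstack([f(b,360,140,80,80),f(s,260,190,80,80)]))
```

```text
top cam [ 309.7566397    10.85903102 1329.06480173] scene cam [1059.04681301 -696.27390178  949.81947607] 512.7412731751707
hub top [ 499.37216797 -314.91554787   40.        ] grip top [ 562.81688346 -302.8097281    86.        ] ball [ 457.33651759 -319.8173137    26.        ]
screw top [596.78389483 -26.32220546 230.63602033] [596.13781997 -26.92647999 230.48838302]
hub tri [ 505.40170003 -313.42808738   26.83032135] [ 501.22601948 -318.10061241   27.39694609]
```

View pics/crop.png

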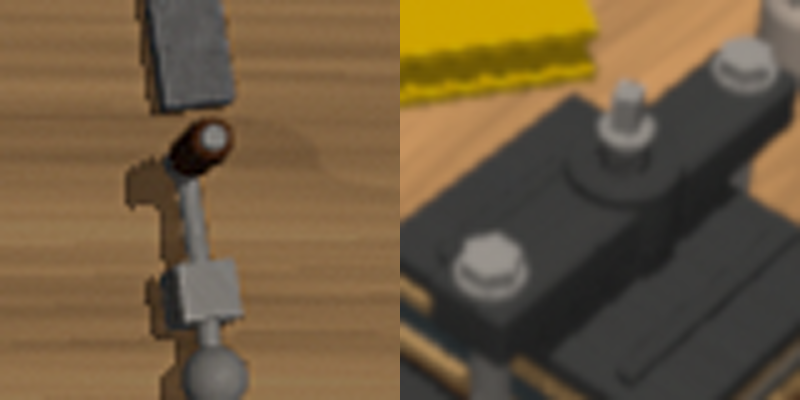

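The crops show the crank's hub with its grip end near the brush, and the screw's square standing above its collar at the crosshead. I'll write a move planner, then go above the crank.

```bash
cat >> h.py <<'E'
def pose():
    o=bot.get_obs();return np.array(o["tool_pos"]),o["tcp_rot"][2]
def plan(tgt,yaw,p=None,y=None,vmax=58,wmax=10.4,half=False):
    if p is None:p,y=pose()
    d=np.array(tgt,float)-p;dy=(yaw-y+np.pi)%(2*np.pi)-np.pi
    if half: dy=(dy+np.pi/2)%np.pi-np.pi/2
    n=max(1,int(np.ceil(max(np.linalg.norm(d)/vmax,abs(np.degrees(dy))/wmax))))
    tw=round(-np.degrees(dy)/n,2);rows=[]
    for i in range(n):
        a=y-np.radians(tw)*i;w=d/n
        rows.append([round(v/1000,4) for v in (np.cos(a)*w[0]+np.sin(a)*w[1],np.sin(a)*w[0]-np.cos(a)*w[1],-w[2])])
    for i in range(0,n,10): print("dp",rows[i:i+10],"twist",[tw]*len(rows[i:i+10]))
E
python3 -c "
from h import *
c=bot.camera_params('wrist');p,y=pose();R=np.array(c['R']);print(p,-R.T@np.array(c['t']),R.T[:,2],c['fx'])
plan((480,-300,250),0.19)"
```

```text
[200.47180189 485.24071521 226.77860879] [132.88723375 514.16751452 384.96894102] [ 0.25100605 -0.10319838 -0.96246873] 290.0906541218356
dp [[np.float64(-0.0372), np.float64(-0.0413), np.float64(-0.0015)], [np.float64(-0.0437), np.float64(-0.0343), np.float64(-0.0015)], [np.float64(-0.0489), np.float64(-0.0264), np.float64(-0.0015)], [np.float64(-0.0527), np.float64(-0.0177), np.float64(-0.0015)], [np.float64(-0.0549), np.float64(-0.0085), np.float64(-0.0015)], [np.float64(-0.0556), np.float64(0.0009), np.float64(-0.0015)], [np.float64(-0.0546), np.float64(0.0103), np.float64(-0.0015)], [np.float64(-0.052), np.float64(0.0195), np.float64(-0.0015)], [np.float64(-0.048), np.float64(0.028), np.float64(-0.0015)], [np.float64(-0.0425), np.float64(0.0358), np.float64(-0.0015)]] twist [np.float64(9.78), np.float64(9.78), np.float64(9.78), np.float64(9.78), np.float64(9.78), np.float64(9.78), np.float64(9.78), np.float64(9.78), np.float64(9.78), np.float64(9.78)]
dp [[np.float64(-0.0358), np.float64(0.0425), np.float64(-0.0015)], [np.float64(-0.0281), np.float64(0.0479), np.float64(-0.0015)], [np.float64(-0.0195), np.float64(0.052), np.float64(-0.0015)], [np.float64(-0.0104), np.float64(0.0546), np.float64(-0.0015)], [np.float64(-0.001), np.float64(0.0556), np.float64(-0.0015)]] twist [np.float64(9.78), np.float64(9.78), np.float64(9.78), np.float64(9.78), np.float64(9.78)]
```

Call:
{"op": "jog_arm", "data": {
  "dp": [
    [-0.0372, -0.0413, -0.0015],
    [-0.0437, -0.0343, -0.0015],
    [-0.0489, -0.0264, -0.0015],
    [-0.0527, -0.0177, -0.0015],
    [-0.0549, -0.0085, -0.0015],
    [-0.0556, 0.0009, -0.0015],
    [-0.0546, 0.0103, -0.0015],
    [-0.052, 0.0195, -0.0015],
    [-0.048, 0.028, -0.0015],
    [-0.0425, 0.0358, -0.0015]
  ],
  "twist": [9.78, 9.78, 9.78, 9.78, 9.78, 9.78, 9.78, 9.78, 9.78, 9.78]
}}

```text
time: 2.15
tool_pos: [387.4, -40.2, 242.1]
tcp_rot: [3.141, -0.001, 1.037]
contact_force: [0.9, -0.4, 0.2]
grip_width: 92.0
finger_force: 0.0
```

Call:
{"op": "jog_arm", "data": {
  "dp": [
    [-0.0358, 0.0425, -0.0015],
    [-0.0281, 0.0479, -0.0015],
    [-0.0195, 0.052, -0.0015],
    [-0.0104, 0.0546, -0.0015],
    [-0.001, 0.0556, -0.0015],
    [0, 0, 0],
    [0, 0, 0]
  ],
  "twist": [9.78, 9.78, 9.78, 9.78, 9.78, 0, 0]
}}

```text
time: 3.02
tool_pos: [479.9, -299.4, 248.8]
tcp_rot: [-3.14, 0.001, 0.19]
contact_force: [-0.4, 0.8, 0.2]
grip_width: 92.1
finger_force: 0.0
```

Run:
```python
from h import *
print(pose(),bot.get_obs()["time"])
c=bot.camera_params("wrist");i=bot.capture("wrist");cv2.imwrite("pics/w1.png",i)
for l in("crank_hub","crank_grip"):print(l,[(np.round(d["bbox"]).tolist(),round(d["confidence"],2)) for d in bot.find_in("wrist",l)][:3])
for X in [(499,-315,40),(563,-303,86),(457,-320,26)]:print(proj(X,c))
```

```text
(array([ 479.86418327, -299.36530489,  248.76500521]), np.float64(0.19037145424622737)) 3.025
crank_hub [([302.0, 158.0, 37.0, 118.0], 0.63)]
crank_grip [([301.0, 155.0, 31.0, 109.0], 0.69)]
[300.93858306 171.87637498]
[304.37137131 117.47329743]
[297.71727646 201.22505909]
```

View pics/w1.png

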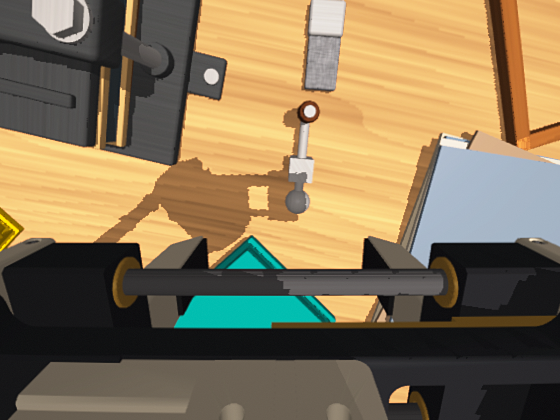

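The wrist picture shows the crank alone, with its grip top at (309,111), hub at (301,166) and ball at (298,201). I'll take a close crop to fix its yaw.

Run:
```python
from h import *
c=bot.camera_params("wrist");i=cv2.imread("pics/w1.png")
cv2.imwrite("pics/w1c.png",cv2.resize(i[98:218,260:340],(520,600*120//120),interpolation=cv2.INTER_CUBIC)) if 0 else cv2.imwrite("pics/w1c.png",cv2.resize(i[98:218,250:350],None,fx=5,fy=5,interpolation=cv2.INTER_CUBIC))
print("grip",onz((309.5,111.5),c,86),"ball",onz((297.5,201.5),c,26),"hub",onz((301.5,165),c,40))
```

```text
grip [ 570.44130336 -306.53559031   86.        ] ball [ 456.87543178 -319.4457132    26.        ] hub [ 508.08003259 -313.50859614   40.        ]
```

View pics/w1c.png

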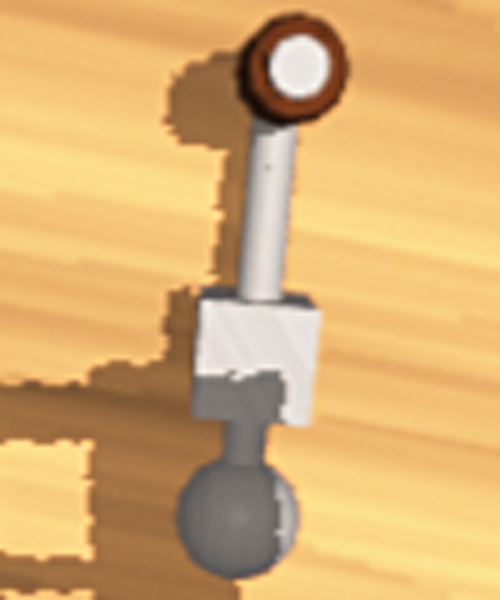

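The crop shows the hub's top face centred at (301,170), with its corners clear. The grip pin is at (310,111) and the ball at (298,201).

Run:
```python
from h import *
c=bot.camera_params("wrist")
q=[onz((250+a/5-.4,98+b/5-.4),c,40)[:2] for a,b in((201,298),(320,308),(309,425),(193,417))]
h=np.mean(q,0);e=[q[0]-q[3],q[1]-q[2],q[0]-q[1],q[3]-q[2]]
print("hub",h,[ (np.linalg.norm(v),np.arctan2(v[1],v[0])-(np.pi/2 if k>1 else 0)) for k,v in enumerate(e)])
g=onz((309.6,111.2),c,86)[:2];b=onz((297.4,201.2),c,26)[:2]
for n,v in(("hg",g-h),("bg",g-b),("bh",h-b)):print(n,np.linalg.norm(v),np.arctan2(v[1],v[0]))
yaw=np.arctan2(*(g-b)[::-1]);H=b+(g-b)*44/114;print("hub2",H,yaw)
```

```text
hub [ 501.52120569 -313.90579543] [(np.float64(30.398499172039443), np.float64(0.1276171005622464)), (np.float64(30.001632444654796), np.float64(0.12244062505657802)), (np.float64(30.10271461878797), np.float64(0.10805625191825774)), (np.float64(29.942266298472205), np.float64(0.12122046672427045))]
hg 69.62339954171411 0.10548057677649318
bg 114.19819948787428 0.11101743880766668
bh 44.577534006269815 0.11966524764659109
hub2 [ 501.06761936 -314.34424035] 0.11101743880766668
```

Run:
```python
from h import *
p,y=pose();plan((501.3,-314.1,200),0.115);plan((501.3,-314.1,6),0.115,np.array([501.3,-314.1,200.]),.115,vmax=50)
```

```text
dp [[np.float64(0.0179), np.float64(0.0192), np.float64(0.0496)]] twist [np.float64(4.37)]
dp [[np.float64(0.0), np.float64(0.0), np.float64(0.0485)], [np.float64(0.0), np.float64(0.0), np.float64(0.0485)], [np.float64(0.0), np.float64(0.0), np.float64(0.0485)], [np.float64(0.0), np.float64(0.0), np.float64(0.0485)]] twist [np.float64(-0.0), np.float64(-0.0), np.float64(-0.0), np.float64(-0.0)]
```

Call:
{"op": "jog_arm", "data": {
  "dp": [
    [0.0179, 0.0192, 0.0496],
    [0, 0, 0.0485],
    [0, 0, 0.0485],
    [0, 0, 0.0485],
    [0, 0, 0.03],
    [0, 0, 0.0185],
    [0, 0, 0]
  ],
  "twist": [4.37, 0, 0, 0, 0, 0, 0]
}}

```text
time: 4.05
tool_pos: [501.2, -314.6, 5.2]
tcp_rot: [-3.14, 0.001, 0.114]
contact_force: [-0.1, -0.3, 0.4]
grip_width: 91.6
finger_force: 0.0
```

Call:
{"op": "jog_arm", "data": {
  "dp": [
    [0, 0, 0],
    [0, 0, 0],
    [0, 0, 0],
    [0, 0, 0],
    [0, 0, 0],
    [0, 0, 0]
  ],
  "twist": [0, 0, 0, 0, 0, 0],
  "jaw": 0.02
}}

```text
time: 4.8
tool_pos: [501.4, -315.4, 5.6]
tcp_rot: [-3.142, -0.0, 0.113]
contact_force: [0.0, 1.0, -0.9]
grip_width: 36.6
finger_force: 0.0
```

Call:
{"op": "jog_arm", "data": {
  "dp": [
    [0, 0, 0],
    [0, 0, 0],
    [0, 0, 0],
    [0, 0, -0.02],
    [0, 0, -0.05],
    [0, 0, -0.06],
    [0, 0, -0.06],
    [0, 0, -0.06],
    [0, 0, 0]
  ],
  "twist": [0, 0, 0, 0, 0, 0, 0, 0, 0]
}}

```text
time: 5.92
tool_pos: [502.9, -316.5, 260.3]
tcp_rot: [3.135, -0.007, 0.113]
contact_force: [0.7, -0.4, -6.2]
grip_width: 30.0
finger_force: 30.0
```

Run:
```python
from h import *
plan((575,-135,255),0.0)
```

```text
dp [[np.float64(0.023), np.float64(-0.0431), np.float64(0.0013)], [np.float64(0.0218), np.float64(-0.0437), np.float64(0.0013)], [np.float64(0.0206), np.float64(-0.0443), np.float64(0.0013)], [np.float64(0.0193), np.float64(-0.0449), np.float64(0.0013)]] twist [np.float64(1.62), np.float64(1.62), np.float64(1.62), np.float64(1.62)]
```

Call:
{"op": "jog_arm", "data": {
  "dp": [
    [0.023, -0.0431, 0.0013],
    [0.0218, -0.0437, 0.0013],
    [0.0206, -0.0443, 0.0013],
    [0.0193, -0.0449, 0.0013],
    [0, 0, 0],
    [0, 0, 0]
  ],
  "twist": [1.62, 1.62, 1.62, 1.62, 0, 0]
}}

```text
time: 6.68
tool_pos: [572.6, -133.6, 248.1]
tcp_rot: [-3.141, 0.004, 0.001]
contact_force: [-0.3, 0.1, -5.6]
grip_width: 29.7
finger_force: 30.0
```

Run:
```python
from h import *
print(pose())
c=bot.camera_params("wrist");i=bot.capture("wrist");cv2.imwrite("pics/w2.png",i)
print([(np.round(d["bbox"]).tolist(),round(d["confidence"],2)) for d in bot.find_in("wrist","screw_shoulder")][:3])
u=proj((596.5,-26.6,230),c);print(u)
x,y=np.clip((u-50).astype(int),0,[460,320]);cv2.imwrite("pics/w2c.png",np.hstack([cv2.resize(i[y:y+100,x:x+100],(500,500),interpolation=cv2.INTER_CUBIC),cv2.resize(i,(300,500))]));print(x,y)
```

```text
(array([ 572.59504992, -133.64850984,  248.13132354]), np.float64(0.0008243476417935103))
[([127.0, 194.0, 68.0, 46.0], 0.76)]
[118.13344734 205.27947366]
68 155
```

View pics/w2c.png

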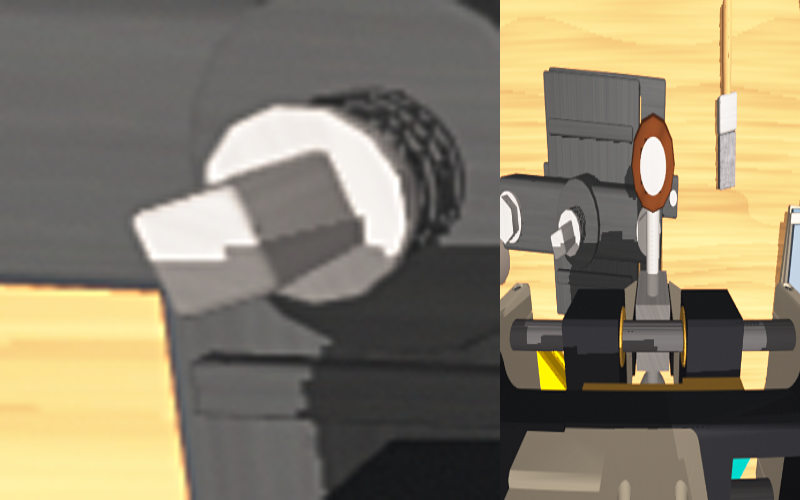

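The crop shows the screw's square end. Its top face has corners near (135,216), (234,187), (275,290) and (178,317) in the crop, standing on the round shoulder centred near (307,202). The crank is held upright between the fingers.

Run:
```python
from h import *
c=bot.camera_params("wrist")
px=lambda a,b:(68+a/5-.4,155+b/5-.4)
for z in(226,230,234):
    q=[onz(px(*k),c,z)[:2] for k in((135,216),(234,187),(275,290),(178,317))]
    e=[q[0]-q[3],q[1]-q[2],q[1]-q[0],q[2]-q[3]]
    print(z,"ctr",np.mean(q,0),[(round(np.linalg.norm(v),1),round(np.degrees(np.arctan2(v[1],v[0]))%90,1)) for v in e])
for z in(202,206,210):
    q=[onz(px(*k),c,z)[:2] for k in((205,170),(275,104),(405,235),(325,300))]
    print(z,np.mean(q,0),np.linalg.norm(q[0]-q[2]),np.linalg.norm(q[1]-q[3]))
    for k in((325,152),(362,225)):print(onz(px(*k),c,z)[:2])
```

```text
226 ctr [595.59257897 -18.45523644] [(np.float64(14.2), np.float64(13.4)), (np.float64(14.2), np.float64(13.1)), (np.float64(14.2), np.float64(15.6)), (np.float64(14.1), np.float64(15.3))]
230 ctr [596.69515993 -20.99932496] [(np.float64(13.9), np.float64(13.4)), (np.float64(13.9), np.float64(13.1)), (np.float64(13.9), np.float64(15.6)), (np.float64(13.8), np.float64(15.3))]
234 ctr [597.79774089 -23.54341347] [(np.float64(13.5), np.float64(13.4)), (np.float64(13.6), np.float64(13.1)), (np.float64(13.6), np.float64(15.6)), (np.float64(13.5), np.float64(15.3))]
202 [596.51121012 -18.90226518] 29.816298305153374 29.61947449586855
[604.12290239 -23.26709875]
[593.20898992 -27.18776324]
206 [597.46690752 -21.1400444 ] 29.2350059824916 29.04201940907292
[604.93020382 -25.41978209]
[594.22906671 -29.26401012]
210 [598.42260491 -23.37782363] 28.653713659829837 28.46456432227741
[605.73750525 -27.57246543]
[595.2491435  -31.34025701]
```

Call:
{"op": "jog_arm", "data": {
  "dp": [
    [0, -0.02, -0.03],
    [0.001, -0.05, -0.01],
    [0.001, -0.055, 0],
    [0, -0.055, 0],
    [0, -0.044, 0.03],
    [0, 0, 0],
    [0, 0, 0]
  ],
  "twist": [0, 0, 0, 0, 0, 0, 0]
}}

```text
time: 7.65
tool_pos: [575.7, 89.0, 260.3]
tcp_rot: [3.141, 0.0, -0.001]
contact_force: [-0.0, -1.6, -6.1]
grip_width: 29.8
finger_force: 30.0
```

Run:
```python
from h import *
print(pose())
c=bot.camera_params("wrist");i=bot.capture("wrist");cv2.imwrite("pics/w3.png",i)
u=proj((597,-22,228),c);print(u)
x,y=np.clip((u-50).astype(int),0,[460,320]);cv2.imwrite("pics/w3c.png",cv2.resize(i[y:y+100,x:x+100],(500,500),interpolation=cv2.INTER_CUBIC));print(x,y)
```

```text
(array([575.6637757 ,  89.01189509, 260.3078273 ]), np.float64(-0.0008808363795276275))
[448.8107453  203.33406065]
398 153
```

View pics/w3c.png

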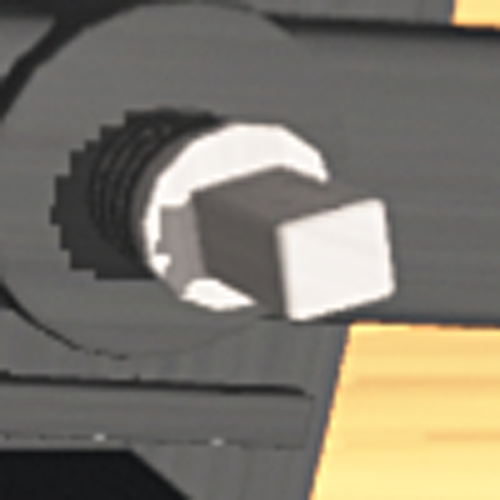

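The second crop shows the square's top face with corners (278,226), (384,198), (394,293) and (291,320). I'll intersect this with the first view.

Run:
```python
from h import *
c=bot.camera_params("wrist")
px=lambda a,b:(398+a/5-.4,153+b/5-.4)
for z in(226,228,230,232,234,236):
    q=[onz(px(*k),c,z)[:2] for k in((278,226),(384,198),(394,293),(291,320))]
    e=[q[0]-q[3],q[1]-q[2],q[1]-q[0],q[2]-q[3]]
    print(z,"ctr",np.mean(q,0),"view1",np.array([596.695,-20.999])+(z-230)*np.array([.2757,-.636]),[(round(np.linalg.norm(v),1),round(np.degrees(np.arctan2(v[1],v[0]))%90,1)) for v in e])
```

```text
226 ctr [595.66490367 -35.32737224] view1 [595.5922 -18.455 ] [(np.float64(14.2), np.float64(16.2)), (np.float64(14.1), np.float64(15.6)), (np.float64(14.7), np.float64(15.5)), (np.float64(14.6), np.float64(15.6))]
228 ctr [596.20942385 -34.03143252] view1 [596.1436 -19.727 ] [(np.float64(14.0), np.float64(16.2)), (np.float64(14.0), np.float64(15.6)), (np.float64(14.6), np.float64(15.5)), (np.float64(14.4), np.float64(15.6))]
230 ctr [596.75394402 -32.7354928 ] view1 [596.695 -20.999] [(np.float64(13.9), np.float64(16.2)), (np.float64(13.9), np.float64(15.6)), (np.float64(14.4), np.float64(15.5)), (np.float64(14.3), np.float64(15.6))]
232 ctr [597.2984642  -31.43955308] view1 [597.2464 -22.271 ] [(np.float64(13.7), np.float64(16.2)), (np.float64(13.7), np.float64(15.6)), (np.float64(14.3), np.float64(15.5)), (np.float64(14.1), np.float64(15.6))]
234 ctr [597.84298437 -30.14361335] view1 [597.7978 -23.543 ] [(np.float64(13.6), np.float64(16.2)), (np.float64(13.6), np.float64(15.6)), (np.float64(14.1), np.float64(15.5)), (np.float64(14.0), np.float64(15.6))]
236 ctr [598.38750454 -28.84767363] view1 [598.3492 -24.815 ] [(np.float64(13.4), np.float64(16.2)), (np.float64(13.4), np.float64(15.6)), (np.float64(14.0), np.float64(15.5)), (np.float64(13.8), np.float64(15.6))]
```

Run:
```python
from h import *
c=bot.camera_params("wrist");i=cv2.imread("pics/w3.png");p,y=pose()
G=p+[70,0,80.4];u=proj(G,c);print("expect",u)
x,y=(u-40).astype(int);s=i[y:y+80,x:x+80].astype(int)
m=(s.min(2)>205).astype(np.uint8);n,l,st,ce=cv2.connectedComponentsWithStats(m)
k=[(st[j,4],ce[j]+[x,y]) for j in range(1,n) if st[j,4]>60];print(k)
for a,q in k:
  for dz in(78,80.4,83):print(dz,onz(q,c,p[2]+dz)-p)
print(p,bot.get_obs()["tcp_rot"])
```

```text
expect [289.0789968  134.95223312]
[(np.int32(1813), array([285.18974076, 138.94649752])), (np.int32(93), array([315.23655914, 170.03225806]))]
78 [68.88228033  1.01401687 78.        ]
80.4 [68.98367685  1.01720455 80.4       ]
83 [69.09352307  1.02065788 83.        ]
78 [60.44074783 -7.3131232  78.        ]
80.4 [60.79451145 -7.06098826 80.4       ]
83 [61.17775537 -6.78784209 83.        ]
[575.95450443  88.65143277 260.78508456] [ 3.14111815e+00 -8.04697079e-04 -1.72607231e-03]
```

Run:
```python
from h import *
plan((599.7,-27.2,262),0.262,vmax=40)
```

```text
dp [[np.float64(0.008), np.float64(0.0386), np.float64(-0.0004)], [np.float64(0.0046), np.float64(0.0392), np.float64(-0.0004)], [np.float64(0.0011), np.float64(0.0394), np.float64(-0.0004)]] twist [np.float64(-5.04), np.float64(-5.04), np.float64(-5.04)]
```

Call:
{"op": "jog_arm", "data": {
  "dp": [
    [0.008, 0.0386, -0.0004],
    [0.0046, 0.0392, -0.0004],
    [0.0011, 0.0394, -0.0004],
    [0, 0, 0],
    [0, 0, 0],
    [0, 0, 0]
  ],
  "twist": [-5.04, -5.04, -5.04, 0, 0, 0]
}}

```text
time: 8.45
tool_pos: [599.4, -25.4, 261.9]
tcp_rot: [-3.141, -0.001, 0.264]
contact_force: [-0.1, -0.6, -6.2]
grip_width: 29.7
finger_force: 30.0
```

Run:
```python
from h import *
plan((599.7,-27.2,248),0.262,vmax=40);o=bot.get_obs();print(o["tool_pos"],o["moment"],o["contact_force"])
```

```text
dp [[np.float64(-0.0002), np.float64(0.0018), np.float64(0.0139)]] twist [np.float64(0.1)]
[599.42472461 -25.36893478 261.94753434] [-0.02690001  0.16482013  0.06196441] [-0.06637944 -0.63263782 -6.1510098 ]
```

Call:
{"op": "jog_arm", "data": {
  "dp": [
    [0, 0.0018, 0.01],
    [0, 0, 0.004],
    [0, 0, 0],
    [0, 0, 0.002],
    [0, 0, 0.002],
    [0, 0, 0.002],
    [0, 0, 0]
  ],
  "twist": [0, 0, 0, 0, 0, 0, 0]
}}

```text
time: 9.32
tool_pos: [599.9, -27.4, 241.4]
tcp_rot: [-3.141, 0.0, 0.264]
contact_force: [0.4, -0.0, -7.3]
grip_width: 29.8
finger_force: 30.0
```

Run:
```python
from h import *
o=bot.get_obs();print(o["tool_pos"],o["tcp_rot"],o["moment"],o["contact_force"])
```

```text
[599.88048234 -27.39217051 241.40651933] [-3.14137489e+00  3.46476943e-04  2.63857934e-01] [-0.00263604  0.16199389  0.01895144] [ 0.41687377 -0.00879347 -7.30230728]
```

Call:
{"op": "jog_arm", "data": {
  "dp": [
    [0, 0, 0.002],
    [0, 0, 0.002],
    [0, 0, 0.002],
    [0, 0, 0]
  ],
  "twist": [0, 0, 0, 0]
}}

```text
time: 9.82
tool_pos: [599.9, -27.3, 235.3]
tcp_rot: [-3.141, 0.0, 0.264]
contact_force: [-0.8, 0.1, -6.1]
grip_width: 29.7
finger_force: 30.0
```

Call:
{"op": "jog_arm", "data": {
  "dp": [
    [0, 0, 0.002],
    [0, 0, 0.002],
    [0, 0, 0.002],
    [0, 0, 0]
  ],
  "twist": [0, 0, 0, 0]
}}

```text
time: 10.32
tool_pos: [599.9, -27.3, 229.4]
tcp_rot: [-3.141, 0.0, 0.264]
contact_force: [1.1, 0.0, -4.5]
grip_width: 29.8
finger_force: 30.0
```

Call:
{"op": "jog_arm", "data": {
  "dp": [
    [0, 0, 0.002],
    [0, 0, 0.002],
    [0, 0, 0.002],
    [0, 0, 0]
  ],
  "twist": [0, 0, 0, 0]
}}

```text
time: 10.82
tool_pos: [599.9, -27.3, 223.4]
tcp_rot: [-3.141, 0.0, 0.264]
contact_force: [-0.2, -1.2, -5.5]
grip_width: 29.9
finger_force: 30.0
```

Call:
{"op": "jog_arm", "data": {
  "dp": [
    [0, 0, 0.0015],
    [0, 0, 0.0015],
    [0, 0, 0],
    [0, 0, 0]
  ],
  "twist": [0, 0, 0, 0]
}}

```text
time: 11.32
tool_pos: [600.1, -27.4, 221.1]
tcp_rot: [3.141, -0.001, 0.264]
contact_force: [-0.4, 0.1, -0.7]
grip_width: 30.0
finger_force: 30.0
```

Run:
```python
from h import *
o=bot.get_obs();print(o["tool_pos"],o["tcp_rot"],o["moment"],o["contact_force"])
```

```text
[600.11184115 -27.38702119 221.08752518] [ 3.14131427e+00 -7.52530694e-04  2.63918165e-01] [-0.02521118  0.3246141  -0.03880729] [-0.39328568  0.08533016 -0.72495565]
```

Call:
{"op": "jog_arm", "data": {
  "dp": [
    [0, 0, 0.001],
    [0, 0, 0.001],
    [0, 0, 0],
    [0, 0, 0]
  ],
  "twist": [0, 0, 0, 0]
}}

```text
time: 11.82
tool_pos: [600.3, -27.4, 221.0]
tcp_rot: [3.14, -0.003, 0.264]
contact_force: [-3.4, 1.6, 9.7]
grip_width: 29.4
finger_force: 30.0
```

Run:
```python
from h import *
o=bot.get_obs();print(o["tool_pos"],o["tcp_rot"],o["moment"],o["contact_force"])
i=bot.capture("scene");j=bot.capture("wrist")
cv2.imwrite("pics/fit.png",np.hstack([cv2.resize(i[150:290,230:390],(480,420),interpolation=cv2.INTER_CUBIC),cv2.resize(j,(320,420))]))
```

```text
[600.34085774 -27.41112295 221.00107247] [ 3.14033167e+00 -2.76672745e-03  2.64000659e-01] [ 0.10280858  1.00700443 -0.00187569] [-3.35884778  1.61544988  9.74699129]
```

View pics/fit.png

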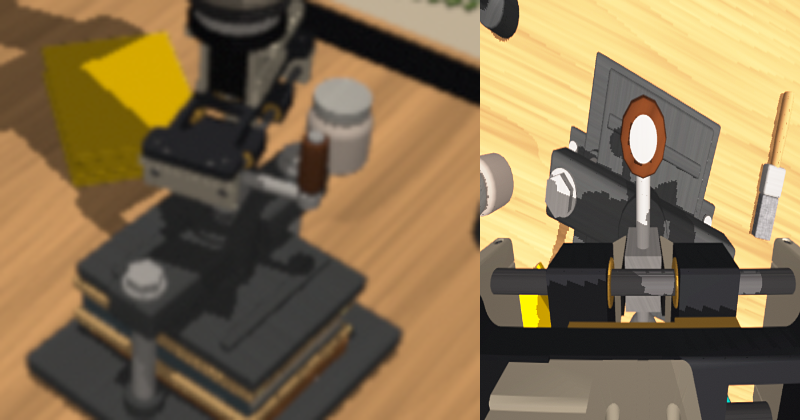

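The picture shows the crank seated: the hub is down on the shoulder and the grip stands free on the +x side. The stiff contact at z 221 matches the predicted home height. I'll release the hub, rise and move to the grip.

Call:
{"op": "jog_arm", "data": {
  "dp": [
    [0, 0, -0.002],
    [0, 0, 0],
    [0, 0, 0],
    [0, 0, 0],
    [0, 0, -0.0395],
    [0.035, 0, 0],
    [0.035, 0, 0],
    [0, 0, 0],
    [0, 0, 0]
  ],
  "twist": [0, 0, 0, 0, 0, 0, 0, 0, 0],
  "jaw": 0.07
}}

```text
time: 13.05
tool_pos: [667.0, -9.2, 259.6]
tcp_rot: [-3.141, 0.001, 0.264]
contact_force: [-0.5, -0.5, 0.4]
grip_width: 69.8
finger_force: 0.0
```

Run:
```python
from h import *
p,y=pose();print(p,y)
C=np.array([599.5,-27.4]);print("want",C+70*np.array([np.cos(.264),np.sin(.264)]))
c=bot.camera_params("wrist");j=bot.capture("wrist");cv2.imwrite("pics/w5.png",j)
i=j;G=np.array([667.1,-9.1,301]);u=proj(G,c);print("expect",u)
x,yy=(u-50).astype(int);s=i[yy:yy+100,x:x+100].astype(int)
m=((s[:,:,2]-s[:,:,0]>40)&(s[:,:,2]<170)).astype(np.uint8);n,l,st,ce=cv2.connectedComponentsWithStats(m)
print([(st[k].tolist(),ce[k]+[x,yy]) for k in range(1,n) if st[k,4]>60])
```

```text
[666.96530432  -9.23513491 259.5932492 ] 0.26398900933335345
want [667.07477493  -9.13391686]
expect [287.34701325 291.0735912 ]
[([58, 0, 13, 27, 145], array([301.88965517, 254.91724138])), ([28, 55, 42, 15, 172], array([285.60465116, 302.50581395])), ([0, 81, 100, 6, 600], array([286.5, 324.5]))]
```

Call:
{"op": "jog_arm", "data": {
  "dp": [
    [0, 0, 0],
    [0, 0, 0],
    [0, 0, 0],
    [0, 0, 0],
    [0, 0, 0],
    [0, 0, 0],
    [0, 0, 0]
  ],
  "twist": [0, 0, 0, 0, 0, 0, 0],
  "jaw": 0.01
}}

```text
time: 13.98
tool_pos: [667.6, -9.1, 260.1]
tcp_rot: [-3.142, -0.0, 0.264]
contact_force: [0.3, 0.9, 0.6]
grip_width: 23.8
finger_force: 30.0
```

```bash
cat > wind.py <<'E'
from h import *
import sys
a0,da,n=map(float,sys.argv[1:4])   # wound so far (commanded), step, rows
th=lambda a:-a  # in the tool frame: x along crank at start, y to the right
P=lambda a:np.array([70*np.cos(a),70*np.sin(a),a*12/2/np.pi])
r=[np.round(P(a0+da*(k+1)),1)-np.round(P(a0+da*k),1) for k in range(int(n))]
print([[float(round(v/1000,4)) for v in w] for w in r])
E
cat > st.py <<'E'
from h import *
C=np.array([599.5,-27.4])
o=bot.get_obs();p=np.array(o["tool_pos"]);d=p[:2]-C;a=np.arctan2(d[1],d[0]);f=np.array(o["contact_force"])
ra=np.array([np.cos(a),np.sin(a)]);ta=np.array([ra[1],-ra[0]])
print("t",round(float(o["time"]),2),"r",np.linalg.norm(d).round(2),"turn",((.264-a)%(2*np.pi)).round(3),"z",p[2].round(2),"resist",(-f[:2]@ta).round(2),"radial",(f[:2]@ra).round(2),"fz",f[2].round(2),"tilt",np.round(o["tcp_rot"],3),"grip",o["grip_width"].round(1))
E
python3 st.py; python3 wind.py 0 .1 5; python3 wind.py .5 .1 10
```

```text
[[-0.0003, 0.007, 0.0002], [-0.0011, 0.0069, 0.0002], [-0.0017, 0.0068, 0.0002], [-0.0024, 0.0066, 0.0002], [-0.0031, 0.0063, 0.0002]]
[[-0.0036, 0.0059, 0.0001], [-0.0043, 0.0056, 0.0002], [-0.0047, 0.0051, 0.0002], [-0.0053, 0.0046, 0.0002], [-0.0057, 0.0041, 0.0002], [-0.006, 0.0035, 0.0002], [-0.0064, 0.0028, 0.0002], [-0.0067, 0.0022, 0.0002], [-0.0068, 0.0016, 0.0002], [-0.0069, 0.0008, 0.0002]]Traceback (most recent call last):
  File "st.py", line 5, in <module>
    print("t",round(float(o["time"]),2),"r",np.linalg.norm(d).round(2),"turn",((.264-a)%(2*np.pi)).round(3),"z",p[2].round(2),"resist",(-f[:2]@ta).round(2),"radial",(f[:2]@ra).round(2),"fz",f[2].round(2),"tilt",np.round(o["tcp_rot"],3),"grip",o["grip_width"].round(1))
                                                                                                                                                                                                                                                   ^^^^^^^^^^^^^^^^^^^^^
AttributeError: 'float' object has no attribute 'round'
```

Call:
{"op": "jog_arm", "data": {
  "dp": [
    [-0.0003, 0.007, 0.0002],
    [-0.0011, 0.0069, 0.0002],
    [-0.0017, 0.0068, 0.0002],
    [-0.0024, 0.0066, 0.0002],
    [-0.0031, 0.0063, 0.0002]
  ],
  "twist": [0, 0, 0, 0, 0]
}}

```text
time: 14.6
tool_pos: [668.2, -42.8, 259.3]
tcp_rot: [-3.139, -0.001, 0.265]
contact_force: [-0.3, 5.9, 1.5]
grip_width: 23.6
finger_force: 30.0
```

```bash
sed -i 's/o\["grip_width"\].round(1)/round(float(o["grip_width"]),1)/' st.py; python3 st.py
```

```text
t 14.6 r 70.39 turn 0.485 z 259.29 resist 5.73 radial -1.56 fz 1.54 tilt [-3.139e+00 -1.000e-03  2.650e-01] grip 23.6
```

Free running shows about 6 N, as expected. I'll carry on to 1.5 rad.

Call:
{"op": "jog_arm", "data": {
  "dp": [
    [-0.0036, 0.0059, 0.0001],
    [-0.0043, 0.0056, 0.0002],
    [-0.0047, 0.0051, 0.0002],
    [-0.0053, 0.0046, 0.0002],
    [-0.0057, 0.0041, 0.0002],
    [-0.006, 0.0035, 0.0002],
    [-0.0064, 0.0028, 0.0002],
    [-0.0067, 0.0022, 0.0002],
    [-0.0068, 0.0016, 0.0002],
    [-0.0069, 0.0008, 0.0002]
  ],
  "twist": [0, 0, 0, 0, 0, 0, 0, 0, 0, 0]
}}

```text
time: 15.85
tool_pos: [624.1, -93.0, 257.5]
tcp_rot: [-3.141, -0.004, 0.264]
contact_force: [4.9, 4.8, -0.4]
grip_width: 23.7
finger_force: 30.0
```

```bash
python3 st.py; for a in 1.5 2 2.5 3 3.5 4 4.5 5 5.5 6 6.5 7 7.5; do echo $a; python3 wind.py $a .1 5; done
```

```text
t 15.85 r 70.06 turn 1.475 z 257.46 resist 6.32 radial -2.78 fz -0.38 tilt [-3.141 -0.004  0.264] grip 23.7
1.5
[[-0.007, 0.0002, 0.0002], [-0.007, -0.0006, 0.0001], [-0.0069, -0.0012, 0.0002], [-0.0067, -0.002, 0.0002], [-0.0065, -0.0025, 0.0002]]
2
[[-0.0062, -0.0033, 0.0002], [-0.0059, -0.0038, 0.0002], [-0.0054, -0.0044, 0.0002], [-0.005, -0.0049, 0.0002], [-0.0045, -0.0054, 0.0002]]
2.5
[[-0.0039, -0.0058, 0.0002], [-0.0033, -0.0062, 0.0002], [-0.0027, -0.0065, 0.0001], [-0.002, -0.0067, 0.0002], [-0.0013, -0.0068, 0.0002]]
3
[[-0.0006, -0.007, 0.0002], [0.0, -0.007, 0.0002], [0.0008, -0.0069, 0.0002], [0.0014, -0.0069, 0.0002], [0.0021, -0.0067, 0.0002]]
3.5
[[0.0028, -0.0064, 0.0002], [0.0034, -0.0061, 0.0002], [0.004, -0.0057, 0.0002], [0.0046, -0.0053, 0.0001], [0.005, -0.0049, 0.0002]]
4
[[0.0056, -0.0043, 0.0002], [0.0059, -0.0037, 0.0002], [0.0062, -0.0031, 0.0002], [0.0066, -0.0025, 0.0002], [0.0067, -0.0018, 0.0002]]
4.5
[[0.0069, -0.0012, 0.0002], [0.007, -0.0004, 0.0002], [0.007, 0.0003, 0.0002], [0.007, 0.0009, 0.0002], [0.0068, 0.0017, 0.0001]]
5
[[0.0066, 0.0023, 0.0002], [0.0063, 0.003, 0.0002], [0.006, 0.0035, 0.0002], [0.0056, 0.0042, 0.0002], [0.0052, 0.0047, 0.0002]]
5.5
[[0.0047, 0.0052, 0.0002], [0.0041, 0.0057, 0.0002], [0.0036, 0.006, 0.0002], [0.0029, 0.0063, 0.0002], [0.0023, 0.0066, 0.0002]]
6
[[0.0016, 0.0068, 0.0002], [0.001, 0.007, 0.0001], [0.0002, 0.007, 0.0002], [-0.0005, 0.007, 0.0002], [-0.0011, 0.0069, 0.0002]]
6.5
[[-0.0019, 0.0067, 0.0002], [-0.0025, 0.0065, 0.0002], [-0.0031, 0.0063, 0.0002], [-0.0038, 0.0059, 0.0002], [-0.0043, 0.0055, 0.0002]]
7
[[-0.0049, 0.005, 0.0002], [-0.0053, 0.0046, 0.0002], [-0.0058, 0.0039, 0.0001], [-0.0061, 0.0034, 0.0002], [-0.0064, 0.0028, 0.0002]]
7.5
[[-0.0067, 0.0021, 0.0002], [-0.0069, 0.0014, 0.0002], [-0.0069, 0.0007, 0.0002], [-0.007, 0.0, 0.0002], [-0.007, -0.0006, 0.0002]]
```

Call:
{"op": "jog_arm", "data": {
  "dp": [
    [-0.007, 0.0002, 0.0002],
    [-0.007, -0.0006, 0.0001],
    [-0.0069, -0.0012, 0.0002],
    [-0.0067, -0.002, 0.0002],
    [-0.0065, -0.0025, 0.0002]
  ],
  "twist": [0, 0, 0, 0, 0]
}}

```text
time: 16.48
tool_pos: [590.0, -96.7, 256.6]
tcp_rot: [3.141, -0.004, 0.264]
contact_force: [6.4, 1.9, -2.0]
grip_width: 23.7
finger_force: 30.0
```

```bash
python3 st.py
```

```text
t 16.48 r 69.97 turn 1.971 z 256.58 resist 6.08 radial -2.79 fz -2.05 tilt [ 3.141 -0.004  0.264] grip 23.7
```

Call:
{"op": "jog_arm", "data": {
  "dp": [
    [-0.0062, -0.0033, 0.0002],
    [-0.0059, -0.0038, 0.0002],
    [-0.0054, -0.0044, 0.0002],
    [-0.005, -0.0049, 0.0002],
    [-0.0045, -0.0054, 0.0002]
  ],
  "twist": [0, 0, 0, 0, 0]
}}

```text
time: 17.1
tool_pos: [558.4, -83.8, 255.8]
tcp_rot: [3.138, -0.004, 0.263]
contact_force: [7.1, -2.1, -1.6]
grip_width: 23.1
finger_force: 30.0
```

```bash
python3 st.py
```

```text
t 17.1 r 69.8 turn 2.464 z 255.75 resist 6.98 radial -2.49 fz -1.59 tilt [ 3.138 -0.004  0.263] grip 23.1
```

Call:
{"op": "jog_arm", "data": {
  "dp": [
    [-0.0039, -0.0058, 0.0002],
    [-0.0033, -0.0062, 0.0002],
    [-0.0027, -0.0065, 0.0001]
  ],
  "twist": [0, 0, 0]
}}

```text
time: 17.48
tool_pos: [544.1, -69.6, 255.5]
tcp_rot: [3.136, -0.004, 0.263]
contact_force: [6.3, -6.0, -0.9]
grip_width: 23.5
finger_force: 30.0
```

```bash
python3 st.py
```

```text
t 17.48 r 69.63 turn 2.754 z 255.46 resist 8.61 radial -1.38 fz -0.92 tilt [ 3.136 -0.004  0.263] grip 23.5
```

Call:
{"op": "jog_arm", "data": {
  "dp": [
    [-0.0011, -0.0033, 0.0001],
    [-0.0009, -0.0034, 0.0001]
  ],
  "twist": [0, 0]
}}

```text
time: 17.73
tool_pos: [540.4, -64.2, 255.3]
tcp_rot: [3.135, -0.003, 0.263]
contact_force: [4.3, -7.8, -0.2]
grip_width: 23.0
finger_force: 30.0
```

```bash
python3 st.py
```

```text
t 17.73 r 69.59 turn 2.849 z 255.32 resist 8.87 radial 0.43 fz -0.22 tilt [ 3.135e+00 -3.000e-03  2.630e-01] grip 23.0
```

Call:
{"op": "jog_arm", "data": {
  "dp": [
    [-0.0007, -0.0034, 0.0001],
    [-0.0005, -0.0034, 0.0001]
  ],
  "twist": [0, 0]
}}

```text
time: 17.98
tool_pos: [537.3, -58.3, 255.2]
tcp_rot: [3.135, -0.003, 0.263]
contact_force: [3.8, -9.7, 0.4]
grip_width: 23.6
finger_force: 30.0
```

```bash
python3 st.py
```

```text
t 17.98 r 69.5 turn 2.944 z 255.21 resist 10.35 radial 0.86 fz 0.44 tilt [ 3.135e+00 -3.000e-03  2.630e-01] grip 23.6
```

Call:
{"op": "jog_arm", "data": {
  "dp": [
    [0.0001, 0.001, 0],
    [0, 0, 0],
    [0, 0, 0],
    [0, 0, 0],
    [0, 0, 0],
    [0, 0, -0.01],
    [0, 0, 0]
  ],
  "twist": [0, 0, 0, 0, 0, 0, 0],
  "jaw": 0.075
}}

```text
time: 18.85
tool_pos: [536.7, -56.0, 265.6]
tcp_rot: [3.141, -0.002, 0.264]
contact_force: [1.2, -0.8, -0.4]
grip_width: 74.8
finger_force: 0.0
```

```bash
python3 st.py
python3 - <<'E'
from h import *
p,y=pose()
plan((599.8,-27.4,265),.462,vmax=40)
E
```

```text
t 18.85 r 69.01 turn 2.979 z 265.63 resist 1.25 radial -0.77 fz -0.38 tilt [ 3.141e+00 -2.000e-03  2.640e-01] grip 74.8
dp [[np.float64(0.0342), np.float64(-0.0056), np.float64(0.0003)], [np.float64(0.0346), np.float64(-0.0022), np.float64(0.0003)]] twist [np.float64(-5.67), np.float64(-5.67)]
```

Call:
{"op": "jog_arm", "data": {
  "dp": [
    [0.0342, -0.0056, 0.0003],
    [0.0346, -0.0022, 0.0003],
    [0, 0, 0.02],
    [0, 0, 0.02],
    [0, 0, 0.0095],
    [0, 0, 0]
  ],
  "twist": [-5.67, -5.67, 0, 0, 0, 0]
}}

```text
time: 19.6
tool_pos: [599.0, -27.3, 214.0]
tcp_rot: [-3.141, 0.001, 0.462]
contact_force: [-0.1, 0.1, 0.0]
grip_width: 74.9
finger_force: 0.0
```

Call:
{"op": "jog_arm", "data": {
  "dp": [
    [0, 0, 0],
    [0, 0, 0],
    [0, 0, 0],
    [0, 0, 0],
    [0, 0, 0],
    [0, 0, 0],
    [0, 0, 0],
    [0, 0, 0]
  ],
  "twist": [0, 0, 0, 0, 0, 0, 0, 0],
  "jaw": 0.02
}}

```text
time: 20.6
tool_pos: [599.3, -27.2, 214.4]
tcp_rot: [-3.142, -0.0, 0.462]
contact_force: [-0.5, -0.7, 1.2]
grip_width: 30.9
finger_force: 29.3
```

Run:
```python
from h import *
o=bot.get_obs();print(o["tool_pos"],o["tcp_rot"],o["moment"],o["contact_force"],o["grip_width"])
```

```text
[599.25017323 -27.23377161 214.38054247] [-3.14157098e+00 -1.00739791e-04  4.61909568e-01] [-0.02708538  0.17640381  0.11274997] [-0.5386867  -0.74775538  1.17188986] 30.86861162897634
```

Call:
{"op": "jog_arm", "data": {
  "dp": [
    [0, 0, -0.003],
    [0, 0, -0.005],
    [0, 0, -0.006],
    [0, 0, -0.006],
    [0, 0, -0.006],
    [0, 0, -0.008],
    [0, 0, -0.015],
    [0, 0, 0]
  ],
  "twist": [0, 0, 0, 0, 0, 0, 0, 0]
}}

```text
time: 21.6
tool_pos: [600.0, -27.4, 265.5]
tcp_rot: [3.139, -0.003, 0.462]
contact_force: [0.1, 0.5, -5.0]
grip_width: 30.6
finger_force: 29.1
```

Run:
```python
from h import *
o=bot.get_obs();print(o["tool_pos"],o["tcp_rot"],o["moment"],o["contact_force"],o["grip_width"])
p,y=pose();plan((501.3,-314,268),.115,vmax=45)
i=bot.capture("scene");cv2.imwrite("pics/lift.png",cv2.resize(i[130:330,180:420],(720,600),interpolation=cv2.INTER_CUBIC))
```

```text
[600.01507952 -27.36450174 265.52235121] [ 3.13932326 -0.00321878  0.46187927] [-0.06446675  0.12091109  0.04596439] [ 0.08961411  0.46531    -5.02820558] 30.60153834883746
dp [[np.float64(-0.0309), np.float64(0.0304), np.float64(-0.0004)], [np.float64(-0.0293), np.float64(0.0319), np.float64(-0.0004)], [np.float64(-0.0277), np.float64(0.0333), np.float64(-0.0004)], [np.float64(-0.026), np.float64(0.0346), np.float64(-0.0004)], [np.float64(-0.0243), np.float64(0.0359), np.float64(-0.0004)], [np.float64(-0.0225), np.float64(0.037), np.float64(-0.0004)], [np.float64(-0.0206), np.float64(0.0381), np.float64(-0.0004)]] twist [np.float64(2.84), np.float64(2.84), np.float64(2.84), np.float64(2.84), np.float64(2.84), np.float64(2.84), np.float64(2.84)]
```

View pics/lift.png

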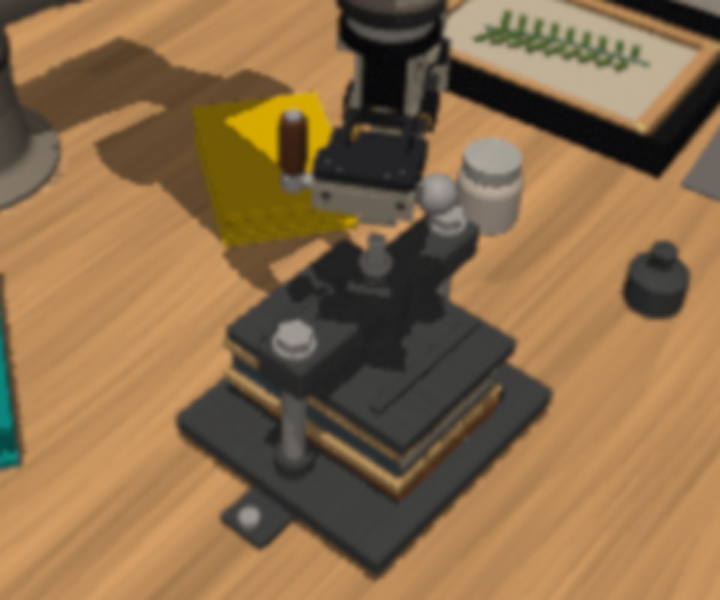

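The picture shows the crank lifted clear of the square end at (376,245), with the platen down on the pack and the bystanders in place. I'll carry the crank back to its spot.

Call:
{"op": "jog_arm", "data": {
  "dp": [
    [-0.0309, 0.0304, -0.0004],
    [-0.0293, 0.0319, -0.0004],
    [-0.0277, 0.0333, -0.0004],
    [-0.026, 0.0346, -0.0004],
    [-0.0243, 0.0359, -0.0004],
    [-0.0225, 0.037, -0.0004],
    [-0.0206, 0.0381, -0.0004],
    [0, 0, 0],
    [0, 0, 0]
  ],
  "twist": [2.84, 2.84, 2.84, 2.84, 2.84, 2.84, 2.84, 0, 0]
}}

```text
time: 22.78
tool_pos: [500.4, -313.6, 265.6]
tcp_rot: [-3.14, 0.0, 0.115]
contact_force: [-0.4, 0.6, -6.2]
grip_width: 30.4
finger_force: 29.1
```

Call:
{"op": "jog_arm", "data": {
  "dp": [
    [0, 0, 0.05],
    [0, 0, 0.05],
    [0, 0, 0.05],
    [0, 0, 0.05],
    [0, 0, 0.03],
    [0, 0, 0.015],
    [0, 0, 0],
    [0, 0, 0]
  ],
  "twist": [0, 0, 0, 0, 0, 0, 0, 0]
}}

```text
time: 23.78
tool_pos: [501.7, -314.4, 22.7]
tcp_rot: [3.14, -0.002, 0.115]
contact_force: [0.1, 0.4, -5.3]
grip_width: 30.5
finger_force: 29.1
```

Call:
{"op": "jog_arm", "data": {
  "dp": [
    [0, 0, 0.005],
    [0, 0, 0.005],
    [0, 0, 0.003],
    [0, 0, 0.002],
    [0, 0, 0],
    [0, 0, 0]
  ],
  "twist": [0, 0, 0, 0, 0, 0]
}}

```text
time: 24.52
tool_pos: [500.7, -314.0, 6.2]
tcp_rot: [3.142, -0.0, 0.115]
contact_force: [-0.4, 0.2, -5.6]
grip_width: 30.9
finger_force: 29.1
```

Call:
{"op": "jog_arm", "data": {
  "dp": [
    [0, 0, 0.001],
    [0, 0, 0.001],
    [0, 0, 0.001],
    [0, 0, 0]
  ],
  "twist": [0, 0, 0, 0]
}}

```text
time: 25.02
tool_pos: [500.6, -314.0, 3.7]
tcp_rot: [3.141, -0.0, 0.115]
contact_force: [-2.5, 1.3, 3.6]
grip_width: 30.2
finger_force: 29.1
```

On the bench. I'll release it and withdraw straight up.

Call:
{"op": "jog_arm", "data": {
  "dp": [
    [0, 0, -0.001],
    [0, 0, 0],
    [0, 0, 0],
    [0, 0, 0],
    [0, 0, 0],
    [0, 0, -0.03],
    [0, 0, -0.05],
    [0, 0, -0.06],
    [0, 0, -0.06],
    [0, 0, 0]
  ],
  "twist": [0, 0, 0, 0, 0, 0, 0, 0, 0, 0],
  "jaw": 0.075
}}

```text
time: 26.28
tool_pos: [502.7, -315.6, 209.8]
tcp_rot: [3.134, -0.008, 0.115]
contact_force: [-0.7, -0.6, 0.2]
grip_width: 74.9
finger_force: 0.0
```

Run:
```python
from h import *
i=bot.capture("scene");j=bot.capture("wrist");cv2.imwrite("pics/end.png",np.hstack([cv2.resize(i,(400,400)),cv2.resize(j,(400,400))]))
```

```text
(no output)
```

View pics/end.png

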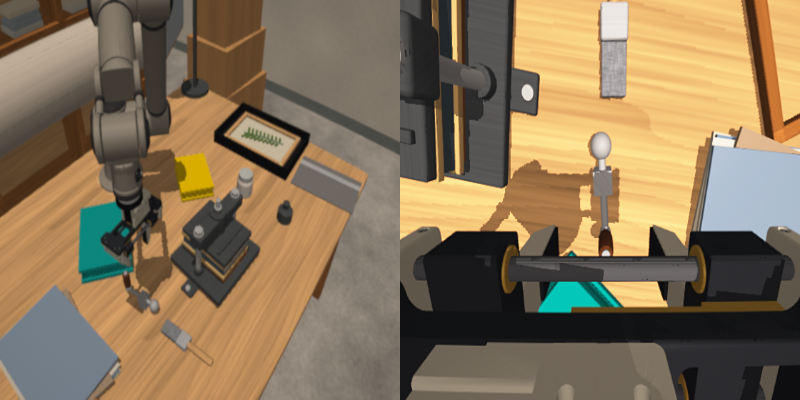

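The last picture shows the crank standing on its hub on the bench at (602,180) in the wrist half. The gripper is clear of it, and the press and bystanders are where they were.

```bash
python3 -c "
from plant import bot
print(bot.close_job())"
```

```text
the job is handed in; nothing more can be done
None
```

The job is handed in: the grip took about 3.5 N more than running free when I stopped winding (roughly 130 N on the pack), and the crank is off the screw and standing on its hub near its old spot, its arm now pointing toward the robot.

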